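# Snap the chisel into the tool clip rail

## Robot

A 7-joint arm with a two-finger parallel gripper is mounted at the origin on a cart in front of the work surface, level with it; the furniture and walls round the work are solid. World frame = base frame: x ahead of the robot, y to its left, z up, the work surface at z = 0. Lengths are in m, angles in rad, forces in N, time in s.
With the tool pointing down it reaches from about 0.4 to 0.875 m from the base axis. Payload 19.3 kg.
Tool frame: the origin (TCP) lies at the very end of the fingers, on their centre line; the grasp point (between the pads) lies 19 mm behind it; z points along the fingers, y is the line along which they close (so a half turn about z gives the same grasp; the last joint's range is limited). The gripper opens to 85 mm and grips with 20 to 120 N. Pads are 22 mm wide; open, the fingers measure 114 mm over their backs; the gripper's body (76 mm by 85 mm) begins 54 mm behind the grasp point. The pads swing forward as they close: fully open they stand 13 mm farther back than shut.
Start: joints at [-0.07, 0.521, -0.036, 1.599, 0.021, 1.021, -0.113], TCP at [0.625, -0, 0.231] pointing down, gripper open.
Joint ranges: [-2.91, 2.91], [-0.3, 2.13], [-1.5, 1.42], [0.17, 2.43], [-1.26, 4.41], [0.16, 1.93], [-2.52, 2.52]. Speed limits (rad/s): [1.89, 1.89, 2.39, 2.39, 3.01, 3.01, 3.01].

## Interface

Orientations are given as [roll, pitch, yaw] about the fixed x, y, z axes, in that order (R = Rz(yaw) Ry(pitch) Rx(roll)).
In Python, from workcell import bot gives the robot as it stands.
- The arm moves only by the shell command python3 -m crank 'ROWS' [FORCE]. ROWS is a JSON object of lists of equal length, an entry for each row: "travel": the shift along the world's x, y, z in cm, a list of three; "turn": the turn, a rotation vector about the world's x, y, z in degrees, a list of three; "gripper": the closure, from 0 (fully open) to 1 (shut). A call has exactly 5 rows; each row is the pose to reach, as a shift and turn from the pose commanded when the call began; what a row does not reach only later rows make up. A row lasts 1/10 s, in which the tool goes at most 50 mm and 8.59 degrees, less where a joint would pass 70% of its speed; a pose out of reach is approached as far as the arm can. A call with a gripper value outside its range is refused whole. The fingers move at their own pace and stop on an object; FORCE is the grip in N (left out, the last holds). Time passes only in rows, so rows that repeat a pose let the fingers close, or fill a call up. It gives the time, the measured TCP pose, the force, the opening and the grip force at its end, in the units of the state.
- bot.observe(): the state, without advancing time (a new reading comes with each control period).
- bot.grab_frame(name): name is "scene" or "side" or "wrist"; returns a dict with "pixels" (400x640x3 uint8, red, green, blue), "fx", "fy", "cx", "cy" (pixels), "extrinsics" (4x4, takes a point from world to camera coordinates). Camera axes: x right, y down, z forward; pixel columns grow to the right and rows downward; lengths in m; the calibration is good to about 2 mm. A picture is of the moment at which its call begins. There is no depth.
- bot.job_done(): hands the job in; it is judged then, once.
The state is a dict: "clock": time; "qpos": joint angles; "qd": joint speeds; "joint_efforts": joint torques, N m; "position": TCP position; "tool_rot": TCP orientation; "force": force on the tool from outside, world axes, zero at the start; "moment": the same for the moment, N m; "grip_width": finger opening in m; "finger_force": force on a finger pad.
Only numpy, scipy, OpenCV 4.12 (cv2) and the standard library are available. Lean on these libraries where they do the work, as an engineer would, in place of code of your own. Each camera call takes 0.05 s, during which the arm holds its last target. There are 200 camera calls.

## Task

Put the loose chisel back on the clip rail: lay it over the one empty pair of spring clips, blade pointing the same way as the two screwdrivers already clipped there, and press its handle straight down, side-on, until both clips snap over it and the handle is fully home. Let go and leave it held by the clips.

Things in the scene. Friction and masses are not known exactly. Their poses are not given: they have to be found in the camera images.
- chisel: the loose bevel-edge chisel flat on the bench: 231 mm long, turned beech handle, 12 mm steel blade, 0.14 kg. Origin at mid length, at its neck, on the underside (bench level). Its y axis runs along it to the handle end, blade toward -y, z up. Handle: y = 5 to 115 mm, 16 mm wide for the grip, 1 to 26 mm above the underside; grip it there.
- handle_mid (a point): middle of the chisel's handle: 60 mm from the chisel's origin toward the handle end, 13.5 mm above its underside; same axes as the chisel
- clip_rail: tool clip rail fixed to the bench: 130 x 290 mm plywood board 12 mm thick, two aluminium strips along its y, three stations 90 mm apart, each a pair of upright sprung steel clips. Two hold screwdrivers; the empty one may be any of the three. Origin: centre of the underside; x is the way the blades point (away from the robot), z up
- seat (a point): where handle_mid lies when home; axes as clip_rail, 41.5 mm above the bench. Clips (12 mm long) at x = +-33 mm leave 54 mm between them for fingers, free to 29 mm below this point. Clip floor 12.5 mm below; leaves narrow to a 10 mm gap 18 mm above it and flare to a 38 mm mouth, tips 37 mm above. Pressing down with about 8 to 15 N spreads them; they snap over the handle as it meets the floor

How it is judged:
On the way:
1. the fingers press the handle down into the clips (handle_mid within 8 mm above the seat and 15 mm along and across it while the fingers still bear on the chisel) (z of handle_mid in the frame of seat below 0.008 m and horizontal distance between handle_mid and seat below 0.015 m and contact force between the fingers and chisel above 0.5 N), for 0.1 s.
At the end, for the whole second after the job is handed in: The chisel lies released and at rest in the empty station, handle home under both clips: handle_mid within 5 mm in height, 10 mm across and 15 mm along the tool of seat, within 10 degrees of the seat's x axis and of lying flat, blade toward the seat's +x (z of handle_mid in the frame of seat between -0.005 and 0.005 m and x of handle_mid in the frame of seat between -0.015 and 0.015 m and y of handle_mid in the frame of seat between -0.01 and 0.01 m and x of chisel in the frame of seat above 0.03 m and angle between the y axis of chisel and the x axis of seat, either way round below 0.175 rad and angle between chisel's own z axis and vertical below 0.175 rad and linear speed of chisel below 0.02 m/s); the robot touches nothing.
It also fails if it takes over 32 s, if anything falls off the work surface, if the arm or the gripper's body presses on something with over 40 N, if the wrist force passes 120 N, or if a joint passes its speed limit or range.

## Working session

There is one attempt and no reset: what is moved stays moved. The work goes in short steps, Python scripts to look and compute and a shell command to move; the robot and the scene stay as the last step left them, time stands still between calls to the robot, and variables do not carry over. Pictures are saved under pics/ and viewed, at most 10 in all, crops included, and the job is handed in when it is done.

```bash
mkdir -p pics; python3 - <<'E'
from workcell import bot
import cv2,numpy as np,pickle
d={}
for n in("scene","side","wrist"):
    f=bot.grab_frame(n);d[n]=f;cv2.imwrite(f"pics/{n}0.png",f["pixels"][:,:,::-1])
    E=np.array(f["extrinsics"]);print(n,f["fx"],f["cx"],f["cy"],(-E[:3,:3].T@E[:3,3]).round(3))
pickle.dump(d,open("f0.pkl","wb"))
s=bot.observe();print(s)
E
```

```text
scene 511.37496026647295 314.4747179743521 198.39525111062568 [ 0.057 -0.762  0.553]
side 374.8804398436823 321.7237908187333 196.9398816748203 [0.267 0.805 0.485]
wrist 336.2621857207063 320.11179085995485 198.68269445540352 [0.625 0.074 0.373]
{'clock': 0.15, 'qpos': array([-0.07021907,  0.52190733, -0.03634381,  1.59982642,  0.02120036,
        1.02110482, -0.11277197]), 'qd': array([ 0.00043185, -0.00196914, -0.00058646, -0.00072696, -0.00137512,
       -0.00233454, -0.0004299 ]), 'joint_efforts': array([ 4.00798544e-04, -9.27376485e+01,  1.98035471e+00, -3.70049715e+01,
        1.79930578e-02,  6.46477114e-03, -1.41420460e-05]), 'position': array([ 6.24765954e-01, -6.53631822e-06,  2.30857063e-01]), 'tool_rot': array([-3.14073295e+00,  4.87520712e-05,  1.57084460e+00]), 'force': array([ 0.48434935, -0.05415576,  0.12362737]), 'moment': array([ 0.00213386, -0.0305913 ,  0.01816453]), 'finger_force': 0.0, 'grip_width': 0.08551888009657009}
```

View pics/scene0.png

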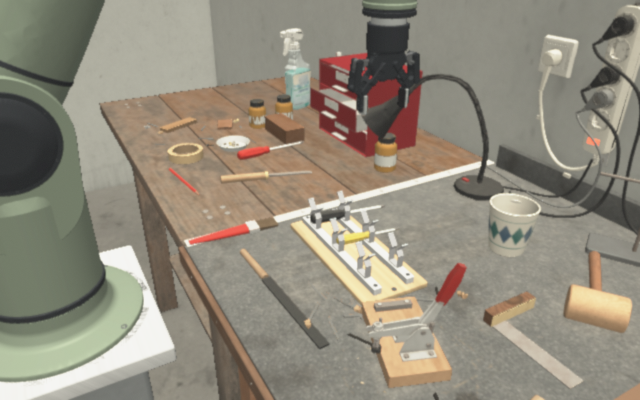

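View pics/side0.png

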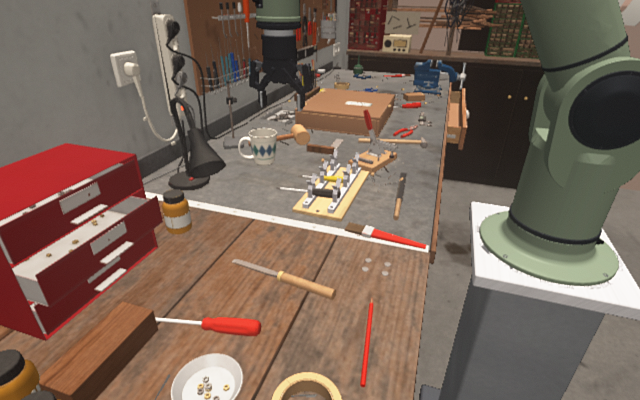

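View pics/wrist0.png

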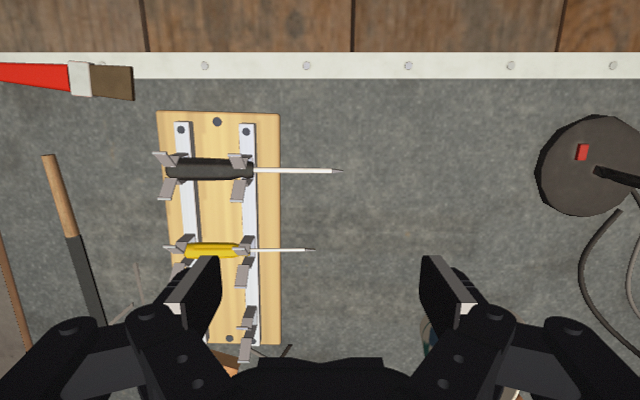

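The scene and side views show the chisel at scene (222..312, 175) and side (232..335, 260..297), with its blade toward +x. The rail's black and yellow screwdrivers are at wrist (210,168) and (215,250), so the empty station is the -y one. The tool at scene (285,300) is a file, not the chisel.

```bash
cat > h.py <<'E'
import numpy as np
def ray(f,u,v,z):
    E=np.array(f["extrinsics"]);R=E[:3,:3];c=-R.T@E[:3,3]
    d=R.T@np.array([(u-f["cx"])/f["fx"],(v-f["cy"])/f["fy"],1]);return c+d*(z-c[2])/d[2]
def proj(f,p):
    E=np.array(f["extrinsics"]);q=E[:3,:3]@np.array(p)+E[:3,3]
    return np.array([f["fx"]*q[0]/q[2]+f["cx"],f["fy"]*q[1]/q[2]+f["cy"]])
E
python3 - <<'E'
import pickle,cv2,numpy as np
from h import *
d=pickle.load(open("f0.pkl","rb"))
a=cv2.resize(d["scene"]["pixels"][155:200,210:325],(800,313),interpolation=2)
b=cv2.resize(d["side"]["pixels"][250:306,224:344],(600,280),interpolation=2)
o=np.zeros((600,800,3),np.uint8);o[:313]=a;o[315:595,:600]=b;cv2.imwrite("pics/c1.png",o[:,:,::-1])
for n,u,v,z in [("wrist",156,111,.012),("wrist",279,114,.012),("wrist",281,345,.012),("scene",292,221,.012),("scene",426,283,.012),("scene",222,177,.013),("scene",311,173,.004),("side",334,295,.013),("side",233,262,.004)]: print(n,u,v,ray(d[n],u,v,z).round(4))
E
```

```text
wrist 156 111 [0.4539 0.0615 0.012 ]
wrist 279 114 [0.5816 0.0585 0.012 ]
wrist 281 345 [ 0.5742 -0.2296  0.012 ]
scene 292 221 [0.4587 0.0627 0.012 ]
scene 426 283 [ 0.5659 -0.2358  0.012 ]
scene 222 177 [0.4034 0.3324 0.013 ]
scene 311 173 [0.6134 0.2642 0.004 ]
side 334 295 [0.3945 0.3186 0.013 ]
side 233 262 [0.6168 0.2849 0.004 ]
```

View pics/c1.png

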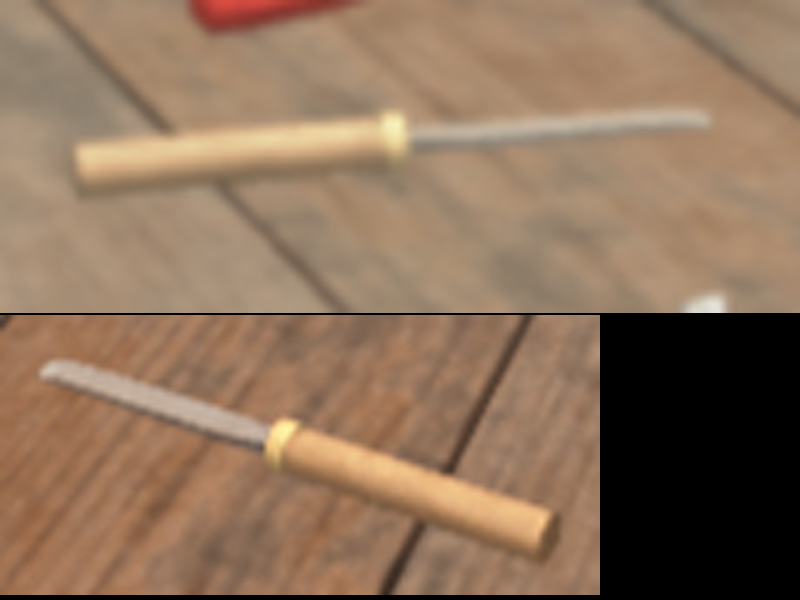

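```bash
python3 - <<'E'
import pickle,numpy as np
from h import *
from scipy.optimize import least_squares
d=pickle.load(open("f0.pkl","rb"))
ob=[("scene",.115,0,221.1,178.9),("side",.115,0,333.8,294.2),("scene",-.1155,1,311.8,172.1),("side",-.1155,1,232.6,261.2)]
def r(p):
    x,y,a,z=p;o=[]
    for n,l,t,u,v in ob:
        o+=list(proj(d[n],[x-l*np.cos(a),y-l*np.sin(a),z if t else .0135])-[u,v])
    return o
s=least_squares(r,[.5,.3,-.1,.01]);x,y,a,z=s.x
print(s.x,np.degrees(a),s.fun.round(1)); print("mid",x-.06*np.cos(a),y-.06*np.sin(a))
E
```

```text
[ 0.50887618  0.29765554 -0.17670738 -0.00104964] -10.124587024892833 [-0.1  0.9 -0.3  0.2 -0.1  0.  -0.  -0. ]
mid 0.4498105096719744 0.3082028885023679
```

```bash
python3 -m crank '{"travel":[[-1.7,3.1,0],[-3.5,6.2,0],[-5.2,9.2,0],[-7,12.3,0],[-8.7,15.4,0]],"turn":[[0,0,8],[0,0,16],[0,0,24],[0,0,32],[0,0,40]],"gripper":[0,0,0,0,0]}' && python3 -m crank '{"travel":[[-1.7,3.1,0],[-3.5,6.2,-0.5],[-5.2,9.2,-1],[-7,12.3,-1.5],[-8.8,15.4,-2]],"turn":[[0,0,8],[0,0,16],[0,0,24],[0,0,32],[0,0,40]],"gripper":[0,0,0,0,0]}' && python3 - <<'E'
from workcell import bot
import cv2,pickle
from h import *
f=bot.grab_frame("wrist");pickle.dump(f,open("f1.pkl","wb"));cv2.imwrite("pics/w1.png",f["pixels"][:,:,::-1])
s=bot.observe();print(s["position"],s["tool_rot"],s["qd"].max(),s["qpos"])
a=-.17670738
for l in(.115,.06,-.1155): print(proj(f,[.5089-l*np.cos(a),.2977-l*np.sin(a),.0135 if l>0 else 0]))
E
```

```text
clock: 0.65
position: [0.537, 0.155, 0.2312]
tool_rot: [-3.141, 0.0, 2.275]
force: [0.4, 0.3, 0.3]
grip_width: 0.0856
finger_force: 0.0
clock: 1.15
position: [0.4491, 0.309, 0.2111]
tool_rot: [-3.142, 0.0, 2.973]
force: [0.3, -0.7, 0.4]
grip_width: 0.0853
finger_force: 0.0
[0.44538588 0.3143337  0.21058223] [ 3.13958746e+00 -2.25842087e-03  2.98781687e+00] 0.03630438279216122 [-0.386976    0.44925443 -0.44987273  1.81698767  0.23439252  0.92802425
  0.47764544]
[318.70394852 118.53799292]
[318.34755971 173.35361102]
[317.49092674 312.34745244]
```

View pics/w1.png

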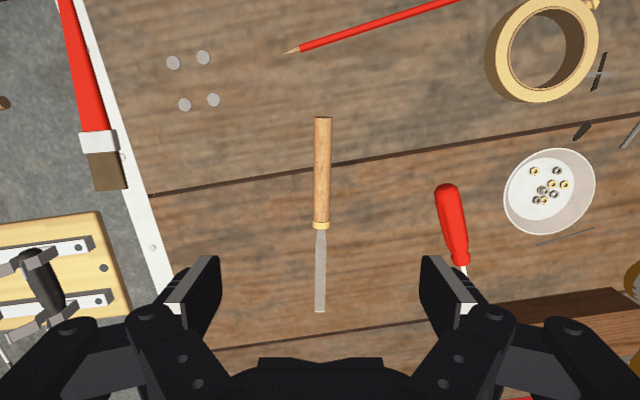

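The wrist view shows the chisel upright at (323,117) handle end, ferrule (320.5,229) and tip (319.5,312), about 4 px right of the prediction. The space around the handle is clear.

```bash
python3 - <<'E'
from workcell import bot
import pickle
from h import *
f=pickle.load(open("f1.pkl","rb"))
e=ray(f,323,117.5,.0135);t=ray(f,319.5,312,.0);g=ray(f,320.7,226,.0135)
print(e,t,g,np.linalg.norm(e-t));dd=g-e
print("yaw",np.degrees(np.arctan2(dd[1],dd[0])),np.degrees(np.arctan2((t-e)[1],(t-e)[0])))
u=(t-e)[:2];u/=np.linalg.norm(u);m=e[:2]+.055*u
s=bot.observe();print("mid",m,"shift cm",(m-s["position"][:2])*100,s["position"],"toolyaw",np.degrees(s["tool_rot"][2])-180,s["qd"].max(),s["clock"])
E
```

```text
[0.39542075 0.32224487 0.0135    ] [0.62252821 0.27988914 0.        ] [0.50737663 0.30092536 0.0135    ] 0.23141749508787793
yaw -10.781620182092194 -10.564341491369762
mid [0.44948848 0.31216119] shift cm [ 0.41025999 -0.21725027] [0.44538588 0.3143337  0.21058223] toolyaw -8.810703654467886 0.03630438279216122 1.2
```

```bash
python3 -m crank '{"travel":[[0,0.4,-3],[0,0.4,-7],[0,0.4,-11],[0,0.4,-14],[0,0.4,-15]],"turn":[[0,0,-0.6],[0,0,-0.6],[0,0,-0.6],[0,0,-0.6],[0,0,-0.6]],"gripper":[0,0,0,0,0]}' && python3 -m crank '{"travel":[[0,0,-1],[0,0,-2],[0,0,-3],[0,0,-4],[0,0,-4]],"turn":[[0,0,0],[0,0,0],[0,0,0],[0,0,0],[0,0,0]],"gripper":[0,0,0,0,0]}'  && python3 -m crank '{"travel":[[0,0,0],[0,0,0],[0,0,0],[0,0,0],[0,0,0]],"turn":[[0,0,0],[0,0,0],[0,0,0],[0,0,0],[0,0,0]],"gripper":[0,0,0.3,0.3,0.3]}'
```

```text
clock: 1.7
position: [0.4488, 0.3109, 0.0586]
tool_rot: [-3.139, -0.003, 2.956]
force: [0.4, 0.7, 0.2]
grip_width: 0.0852
finger_force: 0.0
clock: 2.2
position: [0.4497, 0.3117, 0.0204]
tool_rot: [-3.141, -0.001, 2.957]
force: [-0.1, 0.7, 0.2]
grip_width: 0.0852
finger_force: 0.0
clock: 2.7
position: [0.4501, 0.312, 0.0215]
tool_rot: [3.141, 0.0, 2.956]
force: [0.2, 0.5, -0.1]
grip_width: 0.0595
finger_force: 0.0
```

```bash
python3 -m crank '{"travel":[[0,0,-0.5],[0,0,-1],[0,0,-1.6],[0,0,-1.6],[0,0,-1.6]],"turn":[[0,0,0],[0,0,0],[0,0,0],[0,0,0],[0,0,0]],"gripper":[0.3,0.3,0.3,0.5,0.5]}' 30 && python3 -m crank '{"travel":[[0,0,0],[0,0,0],[0,0,0],[0,0,0],[0,0,0]],"turn":[[0,0,0],[0,0,0],[0,0,0],[0,0,0],[0,0,0]],"gripper":[0.7,0.8,1,1,1]}' 30 && python3 -m crank '{"travel":[[0,0,0],[0,0,0],[0,0,0],[0,0,0],[0,0,0]],"turn":[[0,0,0],[0,0,0],[0,0,0],[0,0,0],[0,0,0]],"gripper":[1,1,1,1,1]}' 90
```

```text
clock: 3.2
position: [0.4498, 0.3119, 0.005]
tool_rot: [-3.141, -0.0, 2.957]
force: [0.5, -0.5, -0.1]
grip_width: 0.0427
finger_force: 0.0
clock: 3.7
position: [0.4501, 0.3121, 0.0055]
tool_rot: [3.141, 0.0, 2.956]
force: [-0.9, -0.2, 5.8]
grip_width: 0.0161
finger_force: 29.6
clock: 4.2
position: [0.4502, 0.3121, 0.0057]
tool_rot: [3.141, 0.0, 2.956]
force: [-2.1, -1.2, 9.9]
grip_width: 0.0149
finger_force: 87.8
```

```bash
python3 -m crank '{"travel":[[0,0,1],[0,0,4],[0,0,8],[0,-2,12],[1,-6,15]],"turn":[[0,0,0],[0,0,0],[0,0,0],[0,0,0],[0,0,2]],"gripper":[1,1,1,1,1]}' && python3 -m crank '{"travel":[[1,-4,1],[2,-8,2],[3,-12,3],[4,-16,3.5],[4.5,-20,4]],"turn":[[0,0,2],[0,0,4],[0,0,5],[0,0,6],[0,0,7.2]],"gripper":[1,1,1,1,1]}' && python3 -m crank '{"travel":[[0.3,-5,0],[0.5,-10,0],[0.7,-15,0],[0.7,-19,0],[0.7,-22.6,0]],"turn":[[0,0,0],[0,0,0],[0,0,0],[0,0,0],[0,0,0]],"gripper":[1,1,1,1,1]}' && python3 -m crank '{"travel":[[0,0,0],[0,0,0],[0,0,0],[0,0,0],[0,0,0]],"turn":[[0,0,0],[0,0,0],[0,0,0],[0,0,0],[0,0,0]],"gripper":[1,1,1,1,1]}' && python3 - <<'E'
from workcell import bot
import cv2,pickle
from h import *
d={n:bot.grab_frame(n) for n in("wrist","scene")};pickle.dump(d,open("f2.pkl","wb"))
cv2.imwrite("pics/w2.png",d["wrist"]["pixels"][:,:,::-1])
cv2.imwrite("pics/s2.png",cv2.resize(d["scene"]["pixels"][130:330,260:500],(720,600),interpolation=2)[:,:,::-1])
s=bot.observe();print(s["position"],s["tool_rot"],abs(s["qd"]).max(),s["qpos"].round(2))
E
```

```text
clock: 4.7
position: [0.4589, 0.2549, 0.1575]
tool_rot: [3.139, 0.001, 2.996]
force: [1.9, -1.4, -1.6]
grip_width: 0.0149
finger_force: 88.1
clock: 5.2
position: [0.5051, 0.0509, 0.1956]
tool_rot: [-3.142, 0.001, 3.118]
force: [0.0, 0.3, -2.1]
grip_width: 0.0152
finger_force: 88.2
clock: 5.7
position: [0.5111, -0.1756, 0.1952]
tool_rot: [-3.141, -0.0, 3.116]
force: [-0.1, 0.4, -1.6]
grip_width: 0.0146
finger_force: 88.0
clock: 6.2
position: [0.5119, -0.1724, 0.1948]
tool_rot: [3.142, 0.0, 3.119]
force: [0.5, -0.5, -1.4]
grip_width: 0.0149
finger_force: 88.1
[ 0.5118844  -0.17271439  0.19476723] [-3.14157576e+00  6.83739173e-06  3.11806017e+00] 0.0035293818640183394 [ 0.52  0.46 -0.4   1.85  0.22  0.88  1.56]
```

View pics/w2.png

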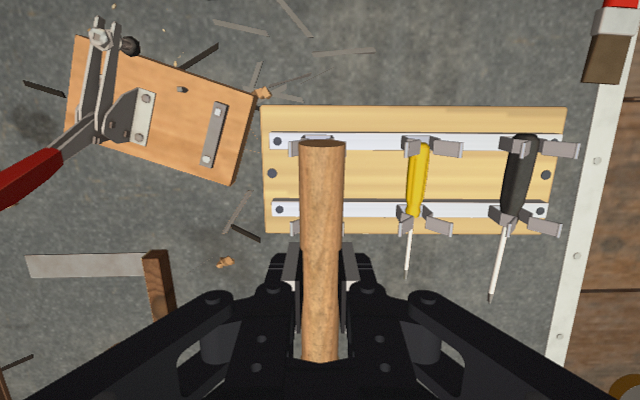

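View pics/s2.png

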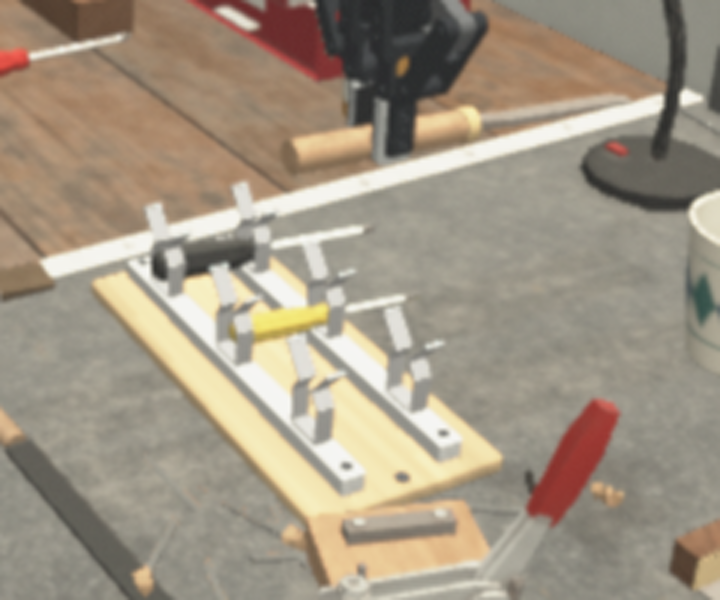

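The wrist view shows the empty station under the held handle at (322,145..360). The board corners are (261,107), (566,107), (265,234) and (546,236), and the strips run at rows 142 and 210. The scene view confirms the chisel is level, blade toward +x.

```bash
python3 - <<'E'
import pickle
from h import *
d=pickle.load(open("f2.pkl","rb"));w=d["wrist"];s=d["scene"]
A,B,C,D=[ray(w,u,v,.012)[:2] for u,v in((261,107),(566,107),(265.5,234.5),(546,235))]
print(A,B,C,D,np.linalg.norm(A-B),np.linalg.norm(C-D),np.linalg.norm(A-C))
for a,b in((A,B),(C,D)):q=b-a;print("yaw",np.degrees(np.arctan2(-q[0],q[1])))
c=(A+B+C+D)/4;print("ctr",c)
# strip holes, screws (strip top z~.024), board screws
for n,u,v,z in[("wrist",277.5,141.5,.024),("wrist",279,209.5,.024),("wrist",541,211,.024),("wrist",272,174,.012),("wrist",545.5,174.5,.012)]:print(n,u,v,ray(w,u,v,z))
f0=lambda x,y:(260+x/3,130+y/3)
for x,y,z in((346,466,.024),(444,434,.024),(402,478,.012),(500,458,.012)):print("scene",ray(s,*f0(x,y),z))
th=np.radians(-1.4);X=np.array([np.cos(th),np.sin(th)]);Y=np.array([-X[1],X[0]]);seat=c-.09*Y;print("seat",seat)
# predicted clip tip tops at seat in scene crop / wrist
for dx in(-.033,.033):
  for dy in(-.019,.019):
    p=[*(seat+dx*X+dy*Y),.066];u=proj(s,p);print("tips",dx,dy,(u-[260,130])*3,proj(w,p))
for dy in(0,):
  for dx in(-.033,.033):
    for k in(0,.09,.18):print("floor",dx,k,proj(w,[*(seat+dx*X+k*Y),.029]).round(1))
E
```

```text
[ 0.44545366 -0.22469827] [0.45195013 0.05935303] [ 0.573364   -0.22934522] [0.58053626 0.0623343 ] 0.28412558028090407 0.2917676946492168 0.12799472627321948
yaw -1.3101697317594023
yaw -1.4085909851189566
ctr [ 0.51282601 -0.08308904]
wrist 277.5 141.5 [ 0.47628272 -0.209657    0.024     ]
wrist 279 209.5 [ 0.5423765  -0.21208461  0.024     ]
wrist 541 211 [0.54975554 0.04461328 0.024     ]
wrist 272 174 [ 0.50935093 -0.21850131  0.012     ]
wrist 545.5 174.5 [0.51599164 0.05103722 0.012     ]
scene [ 0.47659268 -0.21152612  0.024     ]
scene [ 0.54274161 -0.21432115  0.024     ]
scene [ 0.50740522 -0.22325125  0.012     ]
scene [ 0.56755031 -0.23563978  0.012     ]
seat [ 0.51062712 -0.17306217]
tips -0.033 -0.019 [329.98363405 384.88930303] [294.05830118 148.43234675]
tips -0.033 0.019 [293.69766368 351.18537273] [341.31778963 148.50941443]
tips 0.033 -0.019 [427.37249543 354.23750769] [295.63056653 225.27622801]
tips 0.033 0.019 [388.96513209 322.54165781] [339.82136088 225.34878851]
floor -0.033 0 [318.  142.7]
floor -0.033 0.09 [416.9 142.9]
floor -0.033 0.18 [515.9 143. ]
floor 0.033 0 [318.  211.5]
floor 0.033 0.09 [411.2 211.7]
floor 0.033 0.18 [504.5 211.8]
```

```bash
python3 -m crank '{"travel":[[0,-0.1,-3],[0,-0.1,-6],[-0.05,-0.15,-9],[-0.05,-0.15,-11],[-0.05,-0.15,-12]],"turn":[[0,0,0],[0,0,0],[0,0,0],[0,0,0],[0,0,0]],"gripper":[1,1,1,1,1]}' && python3 -m crank '{"travel":[[0,0,-0.4],[0,0,-0.8],[0,0,-1.2],[0,0,-1.6],[0,0,-2]],"turn":[[0,0,0],[0,0,0],[0,0,0],[0,0,0],[0,0,0]],"gripper":[1,1,1,1,1]}'
```

```text
clock: 6.8
position: [0.5106, -0.1743, 0.0731]
tool_rot: [3.141, -0.002, 3.118]
force: [0.3, -0.7, -1.3]
grip_width: 0.015
finger_force: 88.2
clock: 7.3
position: [0.5117, -0.1749, 0.0551]
tool_rot: [-3.141, 0.001, 3.117]
force: [-0.1, 0.3, -0.1]
grip_width: 0.0151
finger_force: 88.4
```

```bash
python3 -m crank '{"travel":[[0,0,-0.3],[0,0,-0.6],[0,0,-0.9],[0,0,-1.2],[0,0,-1.4]],"turn":[[0,0,0],[0,0,0],[0,0,0],[0,0,0],[0,0,0]],"gripper":[1,1,1,1,1]}' 110 && python3 -m crank '{"travel":[[0,0,-0.2],[0,0,-0.4],[0,0,-0.6],[0,0,-0.7],[0,0,-0.7]],"turn":[[0,0,0],[0,0,0],[0,0,0],[0,0,0],[0,0,0]],"gripper":[1,1,1,1,1]}'
```

```text
clock: 7.8
position: [0.5112, -0.1747, 0.0403]
tool_rot: [3.142, -0.0, 3.117]
force: [0.5, -0.4, -4.1]
grip_width: 0.0147
finger_force: 109.5
clock: 8.3
position: [0.5114, -0.1748, 0.0342]
tool_rot: [-3.141, 0.0, 3.117]
force: [-2.1, 0.4, 9.3]
grip_width: 0.0145
finger_force: 111.4
```

```bash
python3 -m crank '{"travel":[[0,0,-0.1],[0,0,-0.1],[0,0,-0.1],[0,0,-0.1],[0,0,-0.1]],"turn":[[0,0,0],[0,0,0],[0,0,0],[0,0,0],[0,0,0]],"gripper":[1,1,1,1,1]}' && python3 - <<'E'
from workcell import bot
import cv2
f=bot.grab_frame("scene");cv2.imwrite("pics/s3.png",cv2.resize(f["pixels"][130:330,260:500],(720,600),interpolation=2)[:,:,::-1])
E
```

```text
clock: 8.8
position: [0.5115, -0.1748, 0.0341]
tool_rot: [-3.141, 0.001, 3.117]
force: [-8.8, 1.5, 32.1]
grip_width: 0.0147
finger_force: 114.8
```

View pics/s3.png

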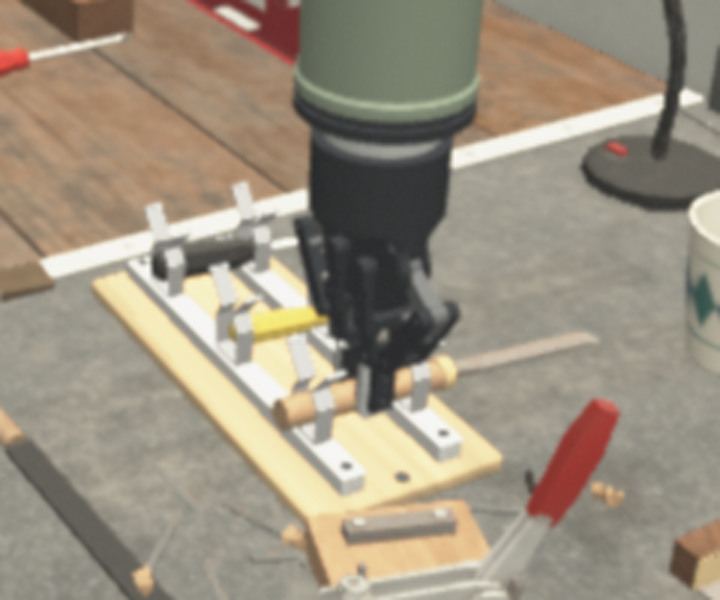

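The handle sits between both clips at crop (320,405) and (420,375), and a stiff 32 N reaction shows it is on the floor. Next I unload, release and lift.

```bash
python3 -m crank '{"travel":[[0,0,0.1],[0,0,0.1],[0,0,0.1],[0,0,0.1],[0,0,0.1]],"turn":[[0,0,0],[0,0,0],[0,0,0],[0,0,0],[0,0,0]],"gripper":[1,1,0.5,0.5,0.5]}' 30 && python3 -m crank '{"travel":[[0,0,0],[0,0,0],[0,0,0.5],[0,0,1.5],[0,0,3]],"turn":[[0,0,0],[0,0,0],[0,0,0],[0,0,0],[0,0,0]],"gripper":[0.5,0.5,0.5,0.5,0.5]}' && python3 -m crank '{"travel":[[0,0,3],[0,0,7],[0,0,11],[0,0,14],[0,0,14]],"turn":[[0,0,0],[0,0,0],[0,0,0],[0,0,0],[0,0,0]],"gripper":[0.5,0.5,0.5,0.5,0.5]}' && python3 -m crank '{"travel":[[0,0,0],[0,0,0],[0,0,0],[0,0,0],[0,0,0]],"turn":[[0,0,0],[0,0,0],[0,0,0],[0,0,0],[0,0,0]],"gripper":[0.5,0.5,0.5,0.5,0.5]}' && python3 - <<'E'
from workcell import bot
import cv2,numpy as np,pickle
d={n:bot.grab_frame(n) for n in("wrist","scene")};pickle.dump(d,open("f4.pkl","wb"))
o=np.zeros((600,800,3),np.uint8)
o[:300,:400]=cv2.resize(d["scene"]["pixels"][180:300,320:480],(400,300),interpolation=2)
o[:300,400:]=cv2.resize(d["wrist"]["pixels"],(400,250))[:250,:].repeat(1,0) if 0 else cv2.copyMakeBorder(cv2.resize(d["wrist"]["pixels"],(400,250)),0,50,0,0,cv2.BORDER_CONSTANT)
o[300:,:]=cv2.resize(d["wrist"]["pixels"][90:315,170:770-130],(800,300)) if 0 else cv2.resize(d["wrist"]["pixels"][100:280,200:680],(800,300),interpolation=2)
cv2.imwrite("pics/c4.png",o[:,:,::-1])
E
```

```text
clock: 9.35
position: [0.5114, -0.1747, 0.0337]
tool_rot: [3.142, 0.0, 3.117]
force: [-0.2, 0.2, -0.9]
grip_width: 0.0426
finger_force: 0.0
clock: 9.85
position: [0.5111, -0.1746, 0.0644]
tool_rot: [3.141, -0.001, 3.117]
force: [-0.8, -0.1, 0.6]
grip_width: 0.0428
finger_force: 0.0
clock: 10.35
position: [0.513, -0.1751, 0.2089]
tool_rot: [-3.139, 0.007, 3.117]
force: [0.3, -0.5, 0.1]
grip_width: 0.0426
finger_force: 0.0
clock: 10.85
position: [0.5111, -0.1746, 0.2032]
tool_rot: [3.141, -0.001, 3.117]
force: [0.5, -1.0, -0.2]
grip_width: 0.0431
finger_force: 0.0
```

View pics/c4.png

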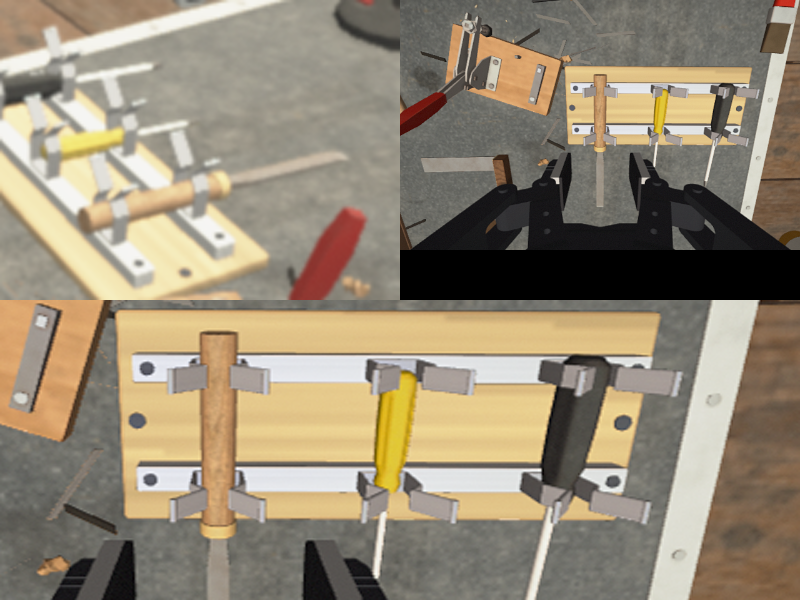

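The chisel lies level in the -y station. Both clip pairs close over the handle (crop (219,380) and (219,500)), the blade points +x like the screwdrivers, and the gripper is clear.

```bash
python3 -c "
from workcell import bot
print(bot.job_done())"
```

```text
the job is handed in; nothing more can be done
None
```

The chisel is clipped fully home in the empty station, blade pointing the same way as the screwdrivers, released with the gripper clear; I handed the job in at about 11 s, and no verdict came back.

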